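Clamp the glued slip to the frame rail with self-closing tweezers

ROBOT

A 6-joint arm with a two-finger parallel gripper is mounted at the origin on the work surface. World frame = base frame: x ahead of the robot, y to its left, z up, the work surface at z = 0. Lengths are in m, angles in rad, forces in N, time in s.
With the tool pointing down it reaches from about 0.25 to 0.725 m from the base axis. Payload 4 kg.
Tool frame: the origin (TCP) lies midway between the tips of the shut fingers; the grasp point (between the pads) lies 19 mm behind it; z points along the fingers, y is the line along which they close (so a half turn about z gives the same grasp; the last joint's range is limited). The gripper opens to 85 mm and grips with 20 to 120 N. Pads are 22 mm wide; open, the fingers measure 114 mm over their backs; the gripper's body (76 mm by 85 mm) begins 54 mm behind the grasp point. The pads swing forward as they close: fully open they stand 13 mm farther back than shut.
Start: joints at [1.177, 0.241, 0.005, 1.335, 0, 1.571], TCP at [0.192, 0.462, 0.231] pointing down, gripper open.
Joint ranges: [-2.72, 2.72], [-1.05, 1.87], [-1.09, 1.28], [-1.99, 2.15], [-1.42, 1.44], [-3.14, 3.14]. Speed limits (rad/s): [2.79, 2.79, 3.14, 3.14, 3.14, 3.14].

INTERFACE

Orientations are given as a unit quaternion [x, y, z, w].
In Python, from workcell import get_obs, camera, job_done, silhouettes gives the robot as it stands. The module is installed in compiled form; this text tells all that it offers.
- The arm moves only by the tool drive_tool, never from a script. Its argument "increments" is a list of rows, each a list of 3 entries, a list of its own where there are three numbers: the shift along the world's x, y, z in mm, then the turn, a rotation vector about the world's x, y, z in degrees, then the opening, from 0 (shut) to 1 (fully open). A call has 1 to 8 rows; each row shifts and turns the commanded pose from where the row before left it; what a row does not reach is not made up. A row lasts 1/12 s, in which the tool goes at most 41.7 mm and 7.16 degrees, less where a joint would pass 70% of its speed; a pose out of reach is approached as far as the arm can. A call is refused whole if a number of a shift passes 41.7 or a number of a turn 7.16, either way. A call with a gripper value outside its range is refused whole. The fingers move at their own pace and stop on an object; the grip force is fixed at half the most. Time passes only in rows, so rows that do not move let the fingers close. It gives the time, the measured TCP pose, the force, the opening and the grip force at its end, in the units of the state.
- get_obs(): the state, without advancing time (a new reading comes with each control period).
- camera(name): name is "side" or "top" or "wrist"; returns a dict with "image" (420x560x3 uint8, red, green, blue), "K" (3x3 intrinsics, pixels), "view" (4x4, takes a point from world to camera coordinates). Camera axes: x right, y down, z forward; pixel columns grow to the right and rows downward; lengths in m; the calibration is good to about 2 mm. A picture is of the moment at which its call begins. There is no depth.
- job_done(): hands the job in; it is judged then, once.
Trained networks look in a picture, given as the dict that the camera call returned (one of the last four; its "shot" number tells which), for a name from the list of things; names that differ only in an ending like _2 or _b are one class to them, and where a whole thing is asked for, a point or a joint stands for the part that bears it (a point fixed in the world has none). Each returns a list of dicts, best first, with "conf" (0 to 1); they miss things now and then, are a little off and sometimes report something else, mostly with a low value. They report only what shows in the picture. A call takes as long as a camera call. They do not tell look-alikes from the thing itself.
- silhouettes(query, picture): "region" (420x560 bool, what is visible of it) and "bbox" ([left, top, right, bottom] in pixels, round what is visible of it).
The state is a dict: "clock": time; "joint_pos": joint angles; "joint_vel": joint speeds; "tau": joint torques, N m; "eef_pos": TCP position; "tool_rot": TCP orientation; "ft_force": force on the tool from outside, world axes, zero at the start; "ft_torque": the same for the moment, N m; "grip_width": finger opening in m; "grasp_force": force on a finger pad.
Only numpy, scipy, OpenCV 4.12 (cv2) and the standard library are available. Lean on these libraries where they do the work, as an engineer would, in place of code of your own. Each camera call takes 0.05 s, during which the arm holds its last target. There are 200 camera calls.

TASK

Squeeze the red self-closing clamp tweezers open, lift them off their parking stand and, still held open, lower them over the dark wooden frame rail and the gilt slip beside it, at the middle of the slip. Press them down firmly but gently until their throat is fully home on the rail's top edge (a steady push of about 8 N, never over 28 N), then let them close so that they alone hold the slip tight against the rail, and leave them there. Do not disturb the tape, glue bottle or eraser.

Things in the scene. Friction and masses are not known exactly. Their poses are not given: they have to be found in the camera images.
- clamp: Red self-closing cross-lock clamp tweezers, 98 mm tall, about 0.11 kg, jaws down astride the stand's bar. Two arms hang from a top hinge pin, bulge, cross, end in jaws. Origin: middle of the throat's underside (the crossing; two 8 mm rods along x), resting on the bar. z up, y squeeze and jaw line, x along the bar. Pin at z +64, top +69, jaw tips -29 mm. Pose of the arm with rib at -y.
- ribs (a point): Where to squeeze: middle between the two squeeze ribs, 38 mm above the throat's underside. Ribs: level rods 26 mm long in x, 12 mm thick, outer faces 30 mm apart when parked. Squeezed to about 25.5 mm (24 N) the jaws are fully open at a hard stop, opening evenly about the middle plane; let go, they spring shut on what is between them with about 5 N.
- clamp_arm (a joint): Opening angle (rad): 0 with jaws parallel and 25 mm apart, +0.18 fully open (39 mm), -0.10 shut (17 mm). Jaws are 24 mm wide in x, 5 mm thick; tips splay to 20 mm from the middle plane (27 mm when open). As the jaws open each arm leans up to 0.09 rad; the throat rods part by 5 mm to each side in y, staying level.
- stand: Fixed parking stand: grey plate 110 x 100 x 14 mm with a light wooden bar 60 mm long (x), 25 mm thick (y), its top at z = 60 mm. Origin: underside centre.
- jig: Fixed jig: plywood plate 200 x 130 x 12 mm (x -100 to 100, y -50 to 80) holding a dark frame rail on edge, 160 mm along x, 20 mm thick (y -10 to 10); a corner piece of the same height at x 62 to 80, y 10 to 74 mm; orange props on its -y side. Rail top: 67 to 78 mm up, differing each time: find it by touch (rules: rail, its top point edge). Origin: underside, below the rail's middle.
- spot (a point): Where to clamp, in plan: the middle of the slip's length (jig x = -25 mm) and of the 25 mm thickness of rail plus closed slip (y = +2.5 mm). Its height (67 mm in the jig) is only that of the lowest rail; the true top edge is 0 to 11 mm higher. Axes as the jig's: x along the rail, y from rail to slip, z up.
- slip (a joint): Gap (m) between the gilt slip and the rail's +y face. The slip is a bar 70 mm long (x), 5 mm thick (y), 30 mm high, its top 2 mm below the rail's top; springs hold it 4.5 mm off the rail; 0 = tight against it. Pushing it tight takes about 3 N.
- tape: Roll of brown tape lying flat, 64 mm across, 24 mm high; origin underside centre.
- glue: White glue bottle with orange cap, 40 mm across, 85 mm tall; origin underside centre.
- eraser: White eraser 50 x 22 x 13 mm; origin underside centre.
Mind the look-alikes: they are no part of the job. Several things have the shape of the clamp; the one meant has the colours described above. Several things have the shape of the jig; the one meant has the colours described above.

How it is judged:
By the outcome, as a careful person would: the job done as asked, in the order asked, and still so for the second after the job is handed in, with the robot touching nothing.
It also fails if it takes over 46 s, if anything falls off the work surface, if the arm or the gripper's body presses on something with over 40 N, if the wrist force passes 120 N, or if a joint passes its speed limit or range.

## Working session

There is one attempt and no reset: what is moved stays moved. The work goes in short steps, Python scripts to look and compute and a tool call to move; the robot and the scene stay as the last step left them, time stands still between calls to the robot, and variables do not carry over. Pictures are saved under pics/ and viewed, at most 10 in all, crops included, and the job is handed in when it is done.

Besides the shell and the picture viewer there is one more tool, called after "Emit:" as name(argument=value, ...), one argument or row to a line, values as JSON. drive_tool: Moves the arm, as the interface text tells. Its arguments: {"type":"object","properties":{"increments":{"type":"array"}},"required":["increments"]}

```bash
mkdir -p pics; cat > h.py <<'E'
import numpy as np, cv2, pickle
from workcell import get_obs, camera, job_done, silhouettes
def save(n,im,box=None,s=1):
    if box: im=im[box[1]:box[3],box[0]:box[2]]
    im=cv2.resize(im,None,fx=s,fy=s,interpolation=cv2.INTER_CUBIC)
    cv2.imwrite(f'pics/{n}.png',im[:,:,::-1])
def ray(c,u,v):
    V=c['view'];R=V[:3,:3];o=-R.T@V[:3,3]
    d=R.T@np.linalg.inv(c['K'])@np.array([u,v,1.]);return o,d/np.linalg.norm(d)
def atz(c,u,v,z):
    o,d=ray(c,u,v);return o+d*(z-o[2])/d[2]
def tri(*l):
    A=0;b=0
    for c,u,v in l:
        o,d=ray(c,u,v);P=np.eye(3)-np.outer(d,d);A=A+P;b=b+P@o
    p=np.linalg.solve(A,b)
    return p,[1e3*np.linalg.norm((np.eye(3)-np.outer(ray(*x)[1],ray(*x)[1]))@(p-ray(*x)[0])) for x in l]
def proj(c,p):
    q=c['K']@(c['view'][:3,:3]@np.asarray(p)+c['view'][:3,3]);return q[:2]/q[2]
E
python3 - <<'E'
from h import *
C={}
for n in ('side','top','wrist'):
    c=camera(n);C[n]=c;save(n+'0',c['image'])
    print(n,'cam at',np.round(ray(c,280,210)[0],3),np.round(ray(c,280,210)[1],2))
    for q in ('clamp','jig','stand','slip','tape','glue','eraser'):
        for r in silhouettes(q,c):
            if r['conf']>.3: 
                ys,xs=np.nonzero(r['region']);print(q,round(r['conf'],2),[int(x) for x in r['bbox']],np.round(c['image'][r['region']].mean(0)),round(xs.mean()),round(ys.mean()))
pickle.dump(C,open('C0.pkl','wb'))
o=get_obs();print(o['clock'],o['eef_pos'],o['tool_rot'])
a=C['side']['image'];b=C['top']['image']
E
```

```text
side cam at [0.422 0.92  0.93 ] [ 0.09 -0.75 -0.66]
clamp 0.83 [267, 141, 286, 174] [128. 126. 121.] 280 158
clamp 0.61 [261, 159, 279, 197] [128.  46.  40.] 271 180
jig 0.96 [334, 309, 456, 392] [ 37.  64. 129.] 392 349
jig 0.84 [211, 282, 322, 348] [196. 160. 116.] 268 320
jig 0.75 [334, 215, 353, 248] [139. 125. 107.] 343 233
slip 0.64 [260, 289, 294, 304] [119.  91.  43.] 276 295
tape 0.8 [177, 211, 201, 238] [116.  90.  63.] 191 225
tape 0.44 [263, 160, 282, 195] [128.  45.  40.] 271 179
glue 0.89 [333, 214, 354, 250] [138. 125. 107.] 343 233
eraser 0.5 [140, 276, 164, 291] [183. 185. 173.] 151 283
top cam at [ 0.434 -0.034  1.041] [ 0.1   0.01 -0.99]
clamp 0.8 [332, 183, 358, 203] [140.  63.  57.] 346 192
clamp 0.53 [395, 191, 418, 208] [133. 134. 130.] 406 199
jig 0.73 [101, 274, 193, 386] [ 45.  76. 140.] 146 331
jig 0.72 [143, 159, 224, 261] [184. 157. 107.] 182 214
stand 0.79 [311, 165, 373, 230] [130. 136. 129.] 343 197
stand 0.55 [143, 160, 222, 259] [182. 155. 106.] 183 213
slip 0.64 [171, 201, 187, 231] [130. 113.  49.] 178 217
tape 0.71 [274, 100, 301, 126] [135. 106.  73.] 289 112
glue 0.54 [273, 273, 289, 294] [150. 139. 114.] 282 283
eraser 0.77 [197, 82, 212, 103] [175. 182. 183.] 206 94
eraser 0.34 [273, 274, 290, 293] [149. 139. 115.] 282 283
wrist cam at [0.129 0.487 0.375] [ 0.24 -0.1  -0.97]
jig 0.66 [82, 211, 253, 356] [ 42.  72. 143.] 168 280
1.2 [0.19183153 0.46171584 0.23130041] [ 1.95603863e-01  9.80682991e-01 -1.65254607e-05  7.74001464e-06]
```

```bash
python3 - <<'E'
from h import *
C=pickle.load(open('C0.pkl','rb'))
save('top_a',C['top']['image'],(80,70,440,340),2.2)
save('side_a',C['side']['image'],(190,130,370,360),2.6)
E
```

```text
(no output)
```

View pics/top_a.png

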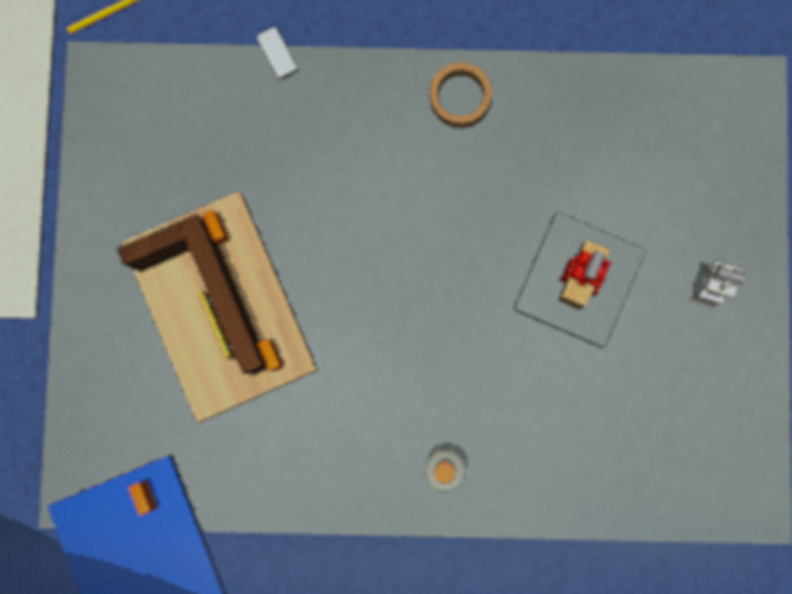

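View pics/side_a.png

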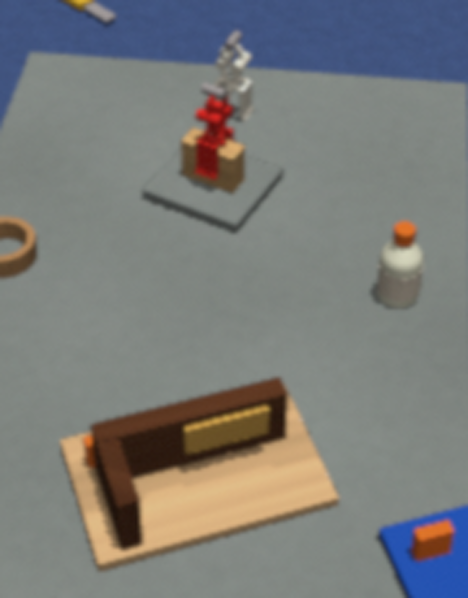

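```bash
cat >> h.py <<'E'
from scipy.optimize import least_squares
def fit(obs,x0):
    """obs: list of (cam,[local xyz mm],pixel); solve x,y,yaw on table"""
    def f(p):
        c,s=np.cos(p[2]),np.sin(p[2]);R=np.array([[c,-s,0],[s,c,0],[0,0,1]])
        return np.concatenate([proj(k,R@np.array(l)/1e3+[p[0],p[1],0])-u for k,l,u in obs])
    r=least_squares(f,x0,loss='soft_l1');return r.x,np.round(f(r.x),1)
E
python3 - <<'E'
from h import *
C=pickle.load(open('C0.pkl','rb'));T,S=C['top'],C['side']
t=lambda a,b:np.array([a/2.2+80,b/2.2+70])
s=lambda a,b:np.array([a/2.6+190,b/2.6+130])
g=atz(T,*t(580,279),.014)
p,r=fit([(T,[55,-50,14],t(645,248)),(T,[55,50,14],t(556,211)),(T,[-55,50,14],t(516,309)),(T,[-55,-50,14],t(605,346))],[*g[:2],-.38])
print('stand top',p,r)
p2,r=fit([(S,[-55,50,14],s(235,222)),(S,[55,50,14],s(144,191)),(S,[-55,-50,14],s(283,172))],p)
print('stand side',p2,r)
g=atz(T,*t(225,300),.012)
p,r=fit([(T,[100,-50,12],t(241,193)),(T,[-100,-50,12],t(316,370)),(T,[-100,80,12],t(199,420))],[*g[:2],.4]);print('jig top',p,r)
p2,r=fit([(S,[100,80,12],s(99,562)),(S,[-100,80,12],s(337,495)),(S,[100,-50,12],s(62,440))],p);print('jig side',p2,r)
E
```

```text
stand top [ 0.57109629 -0.16300925 -0.37807679] [ 0.8 -0.2 -0.4 -0.6 -1.   0.1  0.5  0.8]
stand side [ 0.56792977 -0.15613112 -0.40405646] [ 0.3  1.8 -1.2 -0.4  0.5 -0.8]
jig top [0.5431541  0.18609508 0.43382313] [-0.  -1.4  0.8  0.  -0.8  1.2]
jig side [0.54096371 0.19003184 0.44393351] [-0.1  0.5  1.3  0.  -1.  -1. ]
```

Emit:
drive_tool(
  increments=[
    [[31, -24, 5], [0, 0, 0], 1],
    [[31, -24, 5], [0, 0, 0], 1],
    [[31, -24, 5], [0, 0, 0], 1],
    [[31, -24, 5], [0, 0, 0], 1],
    [[31, -24, 5], [0, 0, 0], 1],
    [[31, -24, 5], [0, 0, 0], 1],
    [[31, -24, 5], [0, 0, 0], 1],
    [[31, -24, 5], [0, 0, 0], 1],
  ],
)

```text
clock: 1.87
eef_pos: [0.4411, 0.2683, 0.2717]
tool_rot: [0.196, 0.981, 0.0, 0.0]
ft_force: [0.1, 1.1, 0.4]
grip_width: 0.0856
grasp_force: 0.0
```

Emit:
drive_tool(
  increments=[
    [[25, -25, 5], [0, 0, 0], 1],
    [[25, -25, 5], [0, 0, 0], 1],
    [[20, -20, 0], [0, 0, 0], 1],
    [[0, 0, 0], [0, 0, 0], 1],
  ],
)

```text
clock: 2.2
eef_pos: [0.5134, 0.196, 0.2811]
tool_rot: [0.199, 0.98, -0.0, 0.001]
ft_force: [0.6, -0.3, -0.1]
grip_width: 0.0853
grasp_force: 0.0
```

```bash
python3 - <<'E'
from h import *
c=camera('wrist');pickle.dump(c,open('wj.pkl','wb'));save('wj',c['image'])
o=get_obs();print(o['clock'],o['eef_pos'],o['ft_force'])
E
```

```text
2.25 [0.51149828 0.19765824 0.2808733 ] [-0.27637133  0.12968975 -0.40599791]
```

View pics/wj.png

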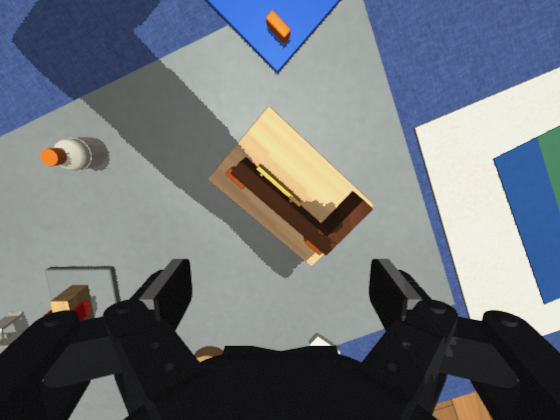

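Emit:
drive_tool(
  increments=[
    [[3, -39, -3], [0, 0, 0], 1],
    [[3, -39, -3], [0, 0, 0], 1],
    [[3, -39, -3], [0, 0, 0], 1],
    [[3, -39, -3], [0, 0, 0], 1],
    [[3, -39, -3], [0, 0, 0], 1],
    [[3, -39, -3], [0, 0, 0], 1],
    [[3, -39, 0], [0, 0, 0], 1],
    [[3, -39, 0], [0, 0, 0], 1],
  ],
)

```text
clock: 2.92
eef_pos: [0.5333, -0.1127, 0.2632]
tool_rot: [0.195, 0.981, 0.0, -0.0]
ft_force: [1.4, 1.0, 0.2]
grip_width: 0.0855
grasp_force: 0.0
```

Emit:
drive_tool(
  increments=[
    [[0, -30, 0], [0, 0, 0], 1],
    [[0, 0, 0], [0, 0, 0], 1],
    [[0, 0, 0], [0, 0, 0], 1],
  ],
)

```text
clock: 3.17
eef_pos: [0.5334, -0.1427, 0.263]
tool_rot: [0.197, 0.98, 0.0, -0.0]
ft_force: [0.3, 0.0, 0.8]
grip_width: 0.0853
grasp_force: 0.0
```

```bash
python3 - <<'E'
from h import *
c=camera('wrist');pickle.dump(c,open('ws.pkl','wb'));save('ws',c['image'])
o=get_obs();print(o['clock'],o['eef_pos'],o['ft_force'],o['joint_pos'])
E
```

```text
3.2167 [ 0.53353552 -0.14154608  0.26309242] [ 0.73799109 -0.87665088 -0.03690962] [-2.59781071e-01  3.36227953e-01  2.17580589e-01  1.45303012e+00
  8.30457979e-04  1.34217860e-01]
```

View pics/ws.png

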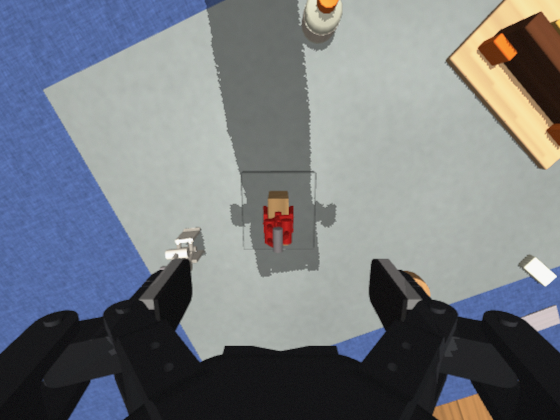

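```bash
python3 - <<'E'
from h import *
W=pickle.load(open('ws.pkl','rb'));J=pickle.load(open('wj.pkl','rb'))
print(W['K'][0,0])
A=np.array
print('stand',*fit([(W,[-55,-50,14],A([241.5,171.5])),(W,[-55,50,14],A([315.5,171.5])),(W,[55,50,14],A([316,249])),(W,[55,-50,14],A([243,249.]))],[.57,-.16,-.38]))
print('jig',*fit([(J,[100,80,12],A([372.5,208])),(J,[-100,80,12],A([270.,107.])),(J,[-100,-50,12],A([208.5,178.5])),(J,[100,-50,12],A([315,266.]))],[.542,.188,.435]))
im=W['image'].astype(int);m=(im[:,:,0]>110)&(im[:,:,1]<60)&(im[:,:,2]<60);m[:,:200]=0;m[:,350:]=0;m[270:]=0
ys,xs=np.nonzero(m);print(xs.min(),xs.max(),ys.min(),ys.max())
for y in range(ys.min(),ys.max(),3):
    x=xs[ys==y]; print(y,x.min(),x.max(),end='; ')
save('wsz',W['image'],(225,160,335,260),6)
E
```

```text
298.62382421529
stand [ 0.57019728 -0.16023341 -0.39294404] [-0.7 -0.   1.3 -0.3 -1.5  0.1  0.8  0.3]
jig [0.54445289 0.18964829 0.42828342] [ 2.1 -1.3  0.5 -0.5 -0.5  0.8 -3.9  1.9]
263 326 8 246
8 326 326; Traceback (most recent call last):
  File "<stdin>", line 10, in <module>
    return umr_minimum(a, axis, None, out, keepdims, initial, where)
ValueError: zero-size array to reduction operation minimum which has no identity
```

```bash
python3 - <<'E'
from h import *
W=pickle.load(open('ws.pkl','rb'))
save('wsz',W['image'],(235,165,325,260),6)
C=pickle.load(open('C0.pkl','rb'))
def red(im,b):
    im=im.astype(int);m=(im[:,:,0]>90)&(im[:,:,0]>2*im[:,:,1])&(im[:,:,0]>2*im[:,:,2]);k=np.zeros_like(m);k[b[1]:b[3],b[0]:b[2]]=1;m&=k
    ys,xs=np.nonzero(m);return xs.min(),xs.max()+1,ys.min(),ys.max()+1,xs.mean(),ys.mean()
print(red(W['image'],(240,165,320,255)),red(C['top']['image'],(320,170,380,215)),red(C['side']['image'],(255,150,292,205)))
R=lambda a:np.array([[np.cos(a),-np.sin(a),0],[np.sin(a),np.cos(a),0],[0,0,1]])
for h in (69,64,38): 
  for k in (W,C['top'],C['side']): print(h,[np.round(proj(k,np.array([.5702,-.1602,0])+R(-.39)@np.array([x,y,60+h])/1e3),1) for x,y in ((-13,-15),(-13,15),(13,-15),(13,15))])
E
```

```text
(np.int64(263), np.int64(293), np.int64(206), np.int64(247), np.float64(278.19806094182826), np.float64(225.79085872576178)) (np.int64(336), np.int64(357), np.int64(184), np.int64(202), np.float64(345.55696202531647), np.float64(192.1772151898734)) (np.int64(265), np.int64(279), np.int64(167), np.int64(199), np.float64(271.1696750902527), np.float64(182.32851985559566))
69 [array([263.2, 230.1]), array([293.7, 229.9]), array([263.7, 254.6]), array([293.6, 254.5])]
69 [array([354.3, 198.4]), array([340.2, 192.3]), array([359.4, 186.4]), array([345.4, 180.4])]
69 [array([278.5, 161.3]), array([272.6, 167.6]), array([269.5, 158.3]), array([263.5, 164.5])]
64 [array([263.5, 228.5]), array([293.5, 228.3]), array([264. , 252.7]), array([293.4, 252.5])]
64 [array([353.9, 198.7]), array([339.9, 192.7]), array([359. , 186.7]), array([345. , 180.8])]
64 [array([278.5, 162.9]), array([272.6, 169.2]), array([269.5, 160. ]), array([263.5, 166.1])]
38 [array([264.8, 220.8]), array([292.5, 220.6]), array([265.2, 243.3]), array([292.4, 243.1])]
38 [array([352. , 200.3]), array([338.4, 194.4]), array([356.9, 188.7]), array([343.4, 182.8])]
38 [array([278.5, 171.2]), array([272.6, 177.5]), array([269.6, 168.2]), array([263.7, 174.4])]
```

View pics/wsz.png

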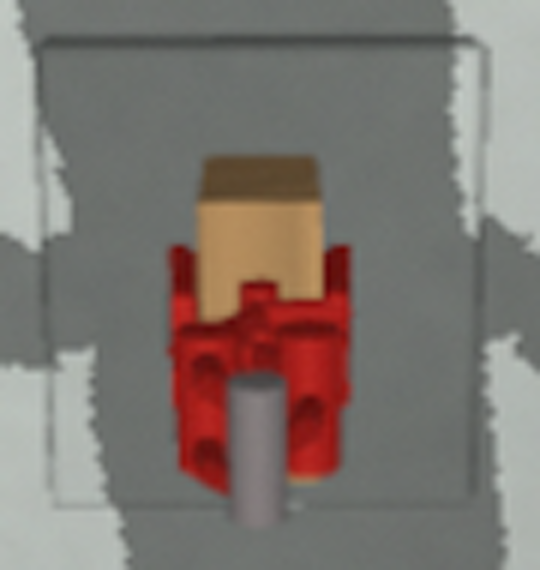

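Emit:
drive_tool(
  increments=[
    [[18, -10, -20], [0, 0, 0], 1],
    [[18.5, -9, -25], [0, 0, 0], 1],
    [[0, 0, -35], [0, 0, 0], 1],
    [[0, 0, -35], [0, 0, 0], 1],
    [[0, 0, -15], [0, 0, 0], 1],
    [[0, 0, 0], [0, 0, 0], 1],
    [[0, 0, 0], [0, 0, 0], 1],
  ],
)

```text
clock: 3.8
eef_pos: [0.5699, -0.159, 0.1328]
tool_rot: [0.194, 0.981, 0.0, -0.001]
ft_force: [0.6, 0.0, 0.5]
grip_width: 0.0857
grasp_force: 0.0
```

```bash
python3 - <<'E'
from h import *
c=camera('wrist');pickle.dump(c,open('ws2.pkl','wb'));save('ws2',c['image'],(180,130,380,330),3)
o=get_obs();print(o['clock'],o['eef_pos'],o['ft_force'],o['tool_rot'])
R=lambda a:np.array([[np.cos(a),-np.sin(a),0],[np.sin(a),np.cos(a),0],[0,0,1]])
P=lambda *l:np.round((proj(c,np.array([.5702,-.1602,0])+R(-.39)@np.array(l)/1e3)-[180,130])*3)
print('pin',P(-13,0,124),P(13,0,124),'bar',P(-30,-12.5,60),P(-30,12.5,60),'ribs',P(-13,-15,98),P(-13,15,98),'plate',P(-55,-50,14),P(-55,50,14))
E
```

```text
3.85 [ 0.57115559 -0.15974751  0.13447602] [0.55586095 0.05169461 0.81158775] [1.94476101e-01 9.80907048e-01 9.69735861e-05 6.33077508e-04]
pin [297. 316.] [298. 446.] bar [247. 161.] [349. 161.] ribs [226. 273.] [370. 273.] plate [124.  47.] [473.  46.]
```

View pics/ws2.png

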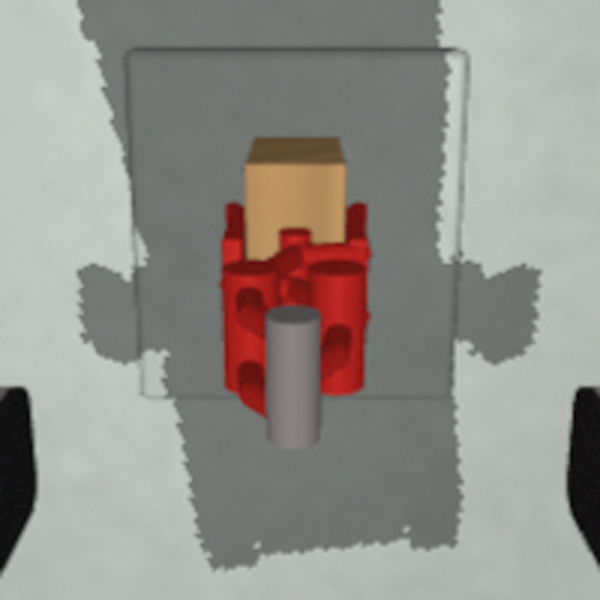

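Emit:
drive_tool(
  increments=[
    [[-0.5, -1.3, -25], [0, 0, 0], 1],
    [[0, 0, -20], [0, 0, 0], 1],
    [[0, 0, -10], [0, 0, 0], 1],
    [[0, 0, 0], [0, 0, 0], 0.6],
    [[0, 0, 0], [0, 0, 0], 0.45],
  ],
)

```text
clock: 4.27
eef_pos: [0.5706, -0.1624, 0.0797]
tool_rot: [0.195, 0.981, -0.0, 0.001]
ft_force: [0.6, -0.0, -0.2]
grip_width: 0.0639
grasp_force: 0.0
```

Emit:
drive_tool(
  increments=[
    [[0, 0, 0], [0, 0, 0], 0.4],
    [[0, 0, 0], [0, 0, 0], 0.35],
    [[0, 0, 0], [0, 0, 0], 0.3],
    [[0, 0, 0], [0, 0, 0], 0.2],
    [[0, 0, 0], [0, 0, 0], 0],
    [[0, 0, 0], [0, 0, 0], 0],
    [[0, 0, 0], [0, 0, 0], 0],
  ],
)

```text
clock: 4.85
eef_pos: [0.5706, -0.1628, 0.0792]
tool_rot: [0.196, 0.981, -0.0, 0.001]
ft_force: [0.3, -0.1, 5.5]
grip_width: 0.0229
grasp_force: 59.0
```

```bash
python3 - <<'E'
from h import *
c=camera('wrist');save('ws3',c['image'],(160,130,400,340),2.5);s=camera('side');save('ss3',s['image'],(230,120,330,210),6)
o=get_obs();print(o['clock'],o['eef_pos'],o['ft_force'],o['tool_rot'],o['grip_width'],o['grasp_force'])
cv2.imwrite('pics/m3.png',np.hstack([cv2.resize(cv2.imread('pics/ws3.png'),(440,385)),cv2.resize(cv2.imread('pics/ss3.png'),(350,385))]))
E
```

```text
4.95 [ 0.57064393 -0.16275659  0.07925415] [0.25106413 0.56188379 5.47463549] [ 1.95643863e-01  9.80674464e-01 -2.83135046e-05  1.03583672e-03] 0.022759954108685053 59.00116503238678
```

View pics/m3.png

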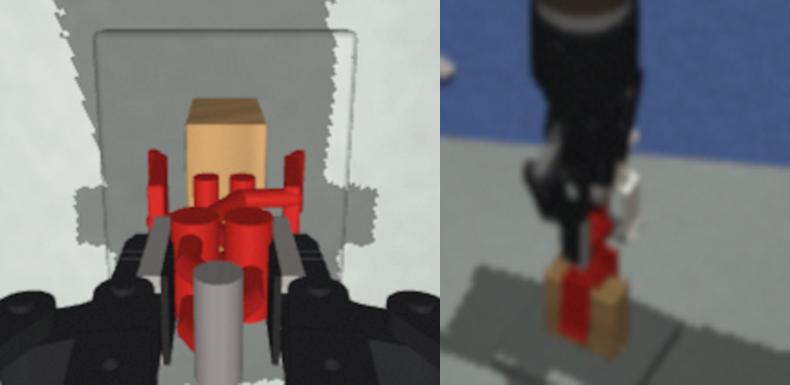

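Emit:
drive_tool(
  increments=[
    [[0, 0, 5], [0, 0, 0], 0],
    [[0, 0, 10], [0, 0, 0], 0],
    [[0, 0, 20], [0, 0, 0], 0],
    [[0, 0, 30], [0, 0, 0], 0],
    [[0, 0, 25], [0, 0, 0], 0],
    [[0, 0, 10], [0, 0, 0], 0],
    [[0, 0, 0], [0, 0, 0], 0],
  ],
)

```text
clock: 5.53
eef_pos: [0.5715, -0.1632, 0.1816]
tool_rot: [0.196, 0.981, -0.0, 0.003]
ft_force: [-0.2, -0.5, -0.9]
grip_width: 0.023
grasp_force: 58.9
```

Emit:
drive_tool(
  increments=[
    [[-2, 15, 0], [0, 0, 4.3], 0],
    [[-5, 30, 0], [0, 0, 4.3], 0],
    [[-5, 35, 0], [0, 0, 4.3], 0],
    [[-5, 35, 0], [0, 0, 4.3], 0],
    [[-5, 35, 0], [0, 0, 4.3], 0],
    [[-5, 35, 0], [0, 0, 4.3], 0],
    [[-5, 35, 0], [0, 0, 4.3], 0],
    [[-5, 35, 0], [0, 0, 4.3], 0],
  ],
)

```text
clock: 6.2
eef_pos: [0.531, 0.0937, 0.1761]
tool_rot: [-0.105, 0.994, -0.0, -0.002]
ft_force: [0.0, 0.4, -1.4]
grip_width: 0.0228
grasp_force: 58.8
```

Emit:
drive_tool(
  increments=[
    [[-5, 35, 0], [0, 0, 4.3], 0],
    [[-5, 35, 0], [0, 0, 4.3], 0],
    [[-4, 19, 0], [0, 0, 4.3], 0],
    [[0, 0, 0], [0, 0, 0], 0],
    [[0, 0, 0], [0, 0, 0], 0],
  ],
)

```text
clock: 6.62
eef_pos: [0.5173, 0.1821, 0.1762]
tool_rot: [-0.215, 0.977, -0.0, -0.002]
ft_force: [0.3, -0.4, -1.0]
grip_width: 0.0233
grasp_force: 58.9
```

```bash
python3 - <<'E'
from h import *
c=camera('wrist');pickle.dump(c,open('wj2.pkl','wb'));save('wj2',c['image'],(60,20,500,350),1.8)
t=camera('top');s=camera('side');pickle.dump((t,s),open('ts2.pkl','wb'))
o=get_obs();print(o['clock'],o['eef_pos'],o['ft_force'],o['tool_rot'],o['grip_width'],o['grasp_force'],o['joint_pos'])
E
```

```text
6.7667 [0.51844486 0.18025137 0.17726386] [-0.45537926  0.50931962 -1.00392168] [-2.13305106e-01  9.76985047e-01 -3.30354333e-04 -1.02029082e-03] 0.022713066089351894 58.88900578022003 [ 3.34831647e-01  3.66560555e-01  3.70891990e-02  1.24342992e+00
 -4.11937969e-04 -9.50815322e-02]
```

View pics/wj2.png

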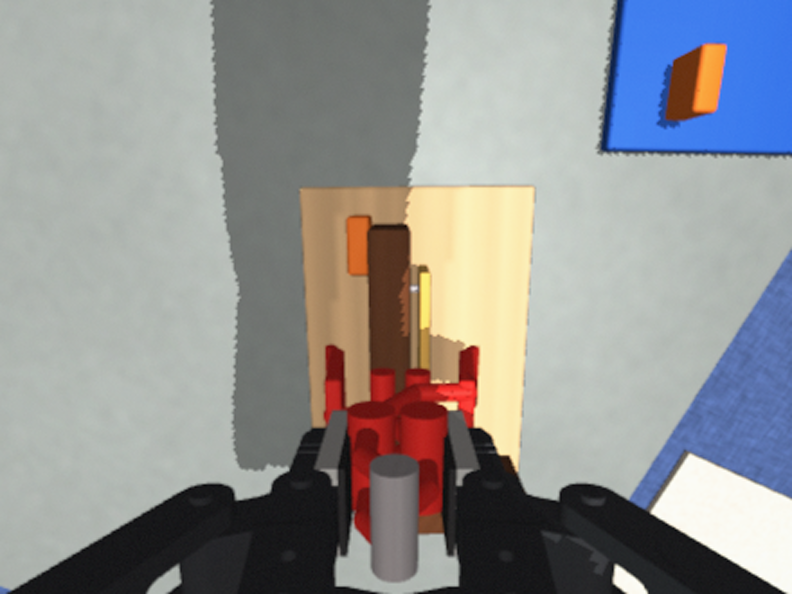

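```bash
python3 - <<'E'
from h import *
c=pickle.load(open('wj2.pkl','rb'));im=cv2.GaussianBlur(c['image'],(3,3),0).astype(float)
print(c['K'][:2,2])
def edges(row,a,b,th=12):
    g=np.abs(np.diff(im[row,a:b],axis=0)).sum(1)
    out=[]
    for i in range(1,len(g)-1):
        if g[i]>th*2 and g[i]>=g[i-1] and g[i]>g[i+1]:
            d=g[i-1]-2*g[i]+g[i+1];out.append((round(a+i+1+.5*(g[i-1]-g[i+1])/d,1),int(g[i])))   # boundary coordinate: between i and i+1 => pixel-centre i+.5
    return out
for r in (140,155,165,175,185,195,210): print(r,edges(r,215,370))
I=im.transpose(1,0,2)
def vedges(col,a,b):
    g=np.abs(np.diff(I[col,a:b],axis=0)).sum(1);return [(a+i+1,int(g[i])) for i in range(1,len(g)-1) if g[i]>25 and g[i]>=g[i-1] and g[i]>g[i+1]]
for k in (235,300,345,268,275,283,296): print(k,vedges(k,110,200))
E
```

```text
[280.10281875 212.16485438]
140 [(np.float64(227.9), 38), (np.float64(253.6), 38), (np.float64(266.3), 76), (np.float64(286.0), 84), (np.float64(355.9), 40)]
155 [(np.float64(228.4), 35), (np.float64(252.7), 59), (np.float64(263.9), 83), (np.float64(288.0), 179), (np.float64(355.2), 40)]
165 [(np.float64(228.8), 43), (np.float64(252.7), 56), (np.float64(263.9), 80), (np.float64(288.0), 168), (np.float64(354.3), 51)]
175 [(np.float64(229.3), 38), (np.float64(264.4), 99), (np.float64(283.6), 39), (np.float64(288.7), 61), (np.float64(291.0), 42), (np.float64(293.8), 132), (np.float64(299.9), 39), (np.float64(353.8), 45)]
185 [(np.float64(229.8), 43), (np.float64(264.8), 121), (np.float64(281.9), 33), (np.float64(288.6), 58), (np.float64(291.1), 39), (np.float64(293.8), 129), (np.float64(299.7), 33), (np.float64(353.8), 41)]
195 [(np.float64(230.4), 35), (np.float64(264.9), 113), (np.float64(284.1), 38), (np.float64(288.6), 59), (np.float64(291.0), 41), (np.float64(293.7), 126), (np.float64(299.8), 37), (np.float64(352.7), 45)]
210 [(np.float64(231.0), 38), (np.float64(265.0), 108), (np.float64(288.3), 89), (np.float64(291.8), 48), (np.float64(294.0), 61), (np.float64(298.0), 28), (np.float64(317.8), 64), (np.float64(351.7), 47)]
235 [(124, 30)]
300 [(124, 46)]
345 [(124, 49)]
268 [(124, 38), (145, 130), (148, 33)]
275 [(124, 34), (145, 124), (148, 30)]
283 [(124, 33), (144, 124), (148, 30), (194, 27)]
296 [(124, 45), (168, 129), (172, 130)]
```

```bash
python3 - <<'E'
from h import *
c=pickle.load(open('wj2.pkl','rb'))
rows=np.array([140,155,165,175,185,195,210])
def ln(p,y,z):
    R=lambda l:proj(c,[p[0]+np.cos(p[2])*l[0]-np.sin(p[2])*l[1],p[1]+np.sin(p[2])*l[0]+np.cos(p[2])*l[1],l[2]])
    return R
L={'p-':(-.05,None,rows,[227.9,228.4,228.8,229.3,229.8,230.4,231.0]),
'p+':(.08,None,rows,[355.9,355.2,354.3,353.8,353.5,352.7,351.7]),
'r-':(-.01,0,rows[1:],[263.9,263.9,264.4,264.8,264.9,265.0]),
'r+':(.01,0,rows[1:],[288.0,288.0,288.4,288.5,288.6,288.4]),
's-':(.0145,-.002,rows[3:6],[293.8,293.8,293.7]),'s+':(.0195,-.002,rows[3:6],[299.9,299.7,299.8])}
def f(p):
    R=ln(p,0,0);h=p[3];out=[]
    for y,dz,rr,cc in L.values():
        z=.012 if dz is None else h+dz
        a,b=R((-.1,y,z)),R((0,y,z))
        out+=list(a[0]+(np.array(rr)+.5-.5-a[1])*(b[0]-a[0])/(b[1]-a[1])-(np.array(cc)-.5))
    out+=[2*(R((-.1,.04,.012))[1]-123.5),2*(R((-.1,-.03,.012))[1]-123.5),2*(R((-.08,0,h))[1]-147.5),2*(R((-.06,.017,h-.002))[1]-171.5)]
    return np.array(out)
r=least_squares(f,[.543,.189,.43,.072],loss='soft_l1');p=r.x
print(p,np.round(f(p),1))
R=np.array([[np.cos(p[2]),-np.sin(p[2])],[np.sin(p[2]),np.cos(p[2])]])
s=p[:2]+R@[-.025,.0025];print('spot',s)
# clamp plane: where tool axis projects, and clamp features
o=get_obs();print('tool in jig',R.T@(o['eef_pos'][:2]-p[:2])*1e3,o['eef_pos'])
q=o['tool_rot'];a=2*np.arctan2(q[1],q[0])-np.pi/2;print('yaw err deg',np.degrees(p[2]+np.pi/2-a)%180)
for z in (.22,.195,.177,.16,.14): print(z,proj(c,[*o['eef_pos'][:2],z]))
save('wcl',c['image'],(220,205,345,350),4)
E
```

```text
[0.54242442 0.1895115  0.43706508 0.07218755] [-0.7 -0.4 -0.3 -0.3 -0.3 -0.4 -0.3  0.8  0.6  0.9  0.8  0.5  0.7  0.7
  0.1  0.3 -0.  -0.3 -0.2  0.   0.4  0.4 -0.  -0.2 -0.3 -0.1 -0.1 -0.2
 -0.2 -0.3 -0.2 -0.4 -0.4  0.2 -0.1  0.3]
spot [0.51871627 0.18119444]
tool in jig [-25.6450852    1.76046952] [0.51844486 0.18025137 0.17726386]
yaw err deg 0.40974913251620765
0.22 [275.44381003 313.3276531 ]
0.195 [276.30532348 281.53454336]
0.177 [276.76080606 264.72551116]
0.16 [277.10679598 251.95717229]
0.14 [277.43810013 239.73079449]
```

View pics/wcl.png

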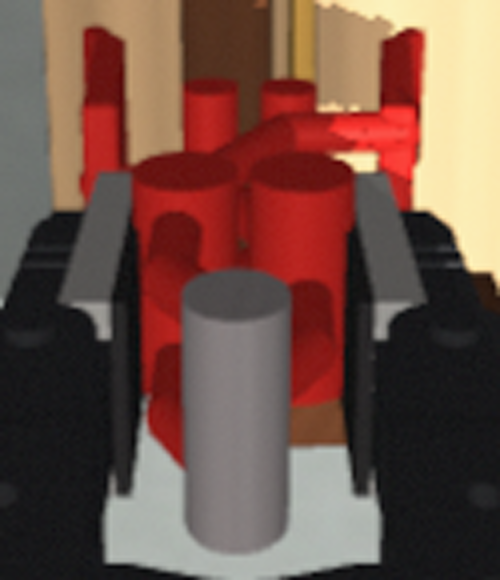

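Emit:
drive_tool(
  increments=[
    [[0.6, -1.2, -15], [0, 0, 0], 0],
    [[0.6, -1.2, -15], [0, 0, 0], 0],
    [[0, 0, -10], [0, 0, 0], 0],
    [[0, 0, -3], [0, 0, 0], 0],
    [[0, 0, 0], [0, 0, 0], 0],
    [[0, 0, 0], [0, 0, 0], 0],
  ],
)

```text
clock: 7.27
eef_pos: [0.5203, 0.1786, 0.1356]
tool_rot: [-0.214, 0.977, -0.0, 0.0]
ft_force: [0.0, -0.4, -0.6]
grip_width: 0.023
grasp_force: 58.9
```

```bash
python3 - <<'E'
from h import *
c=camera('wrist');pickle.dump(c,open('wj3.pkl','wb'));s=camera('side');t=camera('top');pickle.dump((t,s),open('ts3.pkl','wb'))
cv2.imwrite('pics/m4.png',np.hstack([cv2.resize(c['image'][100:350,200:360],(384,600),interpolation=2),cv2.resize(s['image'][235:360,210:295],(408,600),interpolation=2)])[:,:,::-1])
o=get_obs();print(o['clock'],o['eef_pos'],o['ft_force'],o['tool_rot'],o['grip_width'])
E
```

```text
7.4167 [0.52072483 0.17915487 0.1362395 ] [-0.28440559  0.71108167 -1.55074967] [-2.14098055e-01  9.76811773e-01  1.00955645e-04  8.79219465e-04] 0.02307688961917077
```

View pics/m4.png

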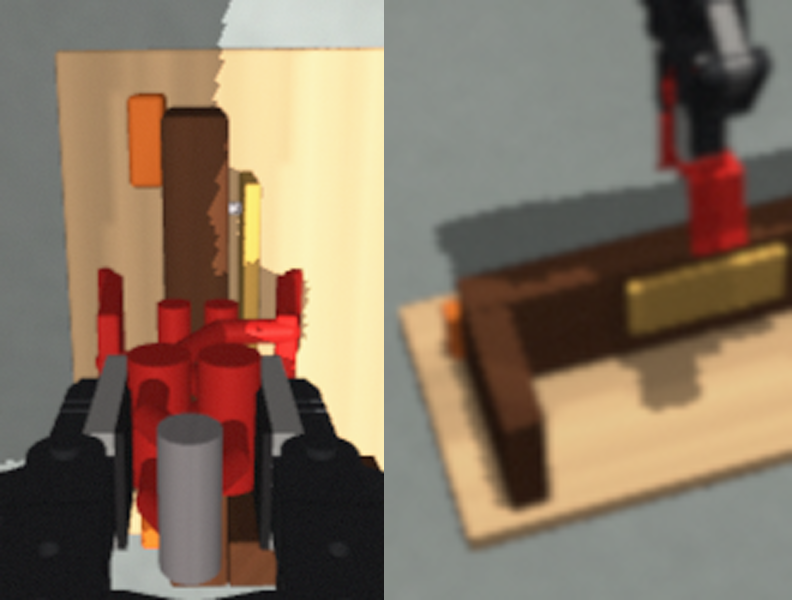

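```bash
python3 - <<'E'
from h import *
t,s=pickle.load(open('ts3.pkl','rb'))
R=np.array([[np.cos(.435),-np.sin(.435)],[np.sin(.435),np.cos(.435)]])
f=lambda u,v,z:np.round(1e3*R.T@(atz(s,u,v,z)[:2]-[.543,.188]),1)
for h in (.067,.072,.077): print(h,'slip',f(260.6,294.,h-.002),f(294,286.3,h-.002))
print('jaw',f(274,288.3,.088),f(285.4,287.1,.088))
E
```

```text
0.067 slip [ 9.4 17.2] [-62.9  19.2]
0.072 slip [10.5 21.3] [-61.4  23.2]
0.077 slip [11.5 25.3] [-59.9  27.2]
jaw [-15.7  30. ] [-38.7  34.2]
```

Emit:
drive_tool(
  increments=[
    [[0.6, 1, 0], [0, 0, 0], 0],
    [[0, 0, -8], [0, 0, 0], 0],
    [[0, 0, -7], [0, 0, 0], 0],
    [[0, 0, -5], [0, 0, 0], 0],
    [[0, 0, -4], [0, 0, 0], 0],
  ],
)

```text
clock: 7.83
eef_pos: [0.5199, 0.1799, 0.11]
tool_rot: [-0.214, 0.977, -0.0, -0.001]
ft_force: [0.4, -0.4, -0.7]
grip_width: 0.023
grasp_force: 58.9
```

Emit:
drive_tool(
  increments=[
    [[0, 0, -4], [0, 0, 0], 0],
    [[0, 0, -4], [0, 0, 0], 0],
    [[0, 0, -2], [0, 0, 0], 0],
    [[0, 0, 0], [0, 0, 0], 0],
  ],
)

```text
clock: 8.17
eef_pos: [0.5203, 0.1799, 0.1006]
tool_rot: [-0.214, 0.977, -0.0, -0.001]
ft_force: [-0.2, -0.4, -0.1]
grip_width: 0.023
grasp_force: 58.9
```

```bash
python3 - <<'E'
from h import *
c=camera('wrist');s=camera('side')
cv2.imwrite('pics/m5.png',np.hstack([cv2.resize(c['image'][100:350,200:360],(384,600),interpolation=2),cv2.resize(s['image'][235:360,210:295],(408,600),interpolation=2)])[:,:,::-1])
o=get_obs();print(o['clock'],o['eef_pos'],o['ft_force'],o['ft_torque'],o['tool_rot'],o['grip_width'])
E
```

```text
8.2667 [0.52071586 0.1800386  0.10133204] [-0.18791113  0.52176083 -0.52632436] [-0.02237219 -0.0052678  -0.02435584] [-2.14183641e-01  9.76793410e-01  1.54015308e-06  4.27482302e-05] 0.022782575414496024
```

Emit:
drive_tool(
  increments=[
    [[0, 0, -2], [0, 0, 0], 0],
    [[0, 0, -1], [0, 0, 0], 0],
    [[0, 0, 0], [0, 0, 0], 0],
  ],
)

```text
clock: 8.52
eef_pos: [0.5206, 0.18, 0.0982]
tool_rot: [-0.214, 0.977, -0.0, -0.0]
ft_force: [0.1, 0.3, -0.5]
grip_width: 0.0228
grasp_force: 58.9
```

Emit:
drive_tool(
  increments=[
    [[0, 0, -1], [0, 0, 0], 0],
    [[0, 0, -1], [0, 0, 0], 0],
    [[0, 0, 0], [0, 0, 0], 0],
  ],
)

```text
clock: 8.77
eef_pos: [0.5205, 0.18, 0.0961]
tool_rot: [-0.214, 0.977, -0.0, -0.0]
ft_force: [-0.2, -0.7, -1.0]
grip_width: 0.0231
grasp_force: 58.9
```

Emit:
drive_tool(
  increments=[
    [[0, 0, -1], [0, 0, 0], 0],
    [[0, 0, -1], [0, 0, 0], 0],
    [[0, 0, 0], [0, 0, 0], 0],
  ],
)

```text
clock: 9.02
eef_pos: [0.5205, 0.18, 0.094]
tool_rot: [-0.214, 0.977, -0.0, -0.0]
ft_force: [-0.9, 0.1, -1.3]
grip_width: 0.0228
grasp_force: 58.9
```

Emit:
drive_tool(
  increments=[
    [[0, 0, -1], [0, 0, 0], 0],
    [[0, 0, 0], [0, 0, 0], 0],
  ],
)

```text
clock: 9.18
eef_pos: [0.5206, 0.18, 0.0931]
tool_rot: [-0.214, 0.977, -0.0, -0.0]
ft_force: [-0.1, 0.9, -0.5]
grip_width: 0.0228
grasp_force: 58.9
```

Emit:
drive_tool(
  increments=[
    [[0, 0, -1], [0, 0, 0], 0],
    [[0, 0, 0], [0, 0, 0], 0],
  ],
)

```text
clock: 9.35
eef_pos: [0.5206, 0.18, 0.0921]
tool_rot: [-0.214, 0.977, -0.0, -0.0]
ft_force: [-0.1, 0.2, -1.2]
grip_width: 0.0228
grasp_force: 58.9
```

Emit:
drive_tool(
  increments=[
    [[0, 0, -0.5], [0, 0, 0], 0],
    [[0, 0, 0], [0, 0, 0], 0],
  ],
)

```text
clock: 9.52
eef_pos: [0.5206, 0.18, 0.0917]
tool_rot: [-0.214, 0.977, -0.0, -0.0]
ft_force: [-0.1, -0.8, -1.6]
grip_width: 0.0229
grasp_force: 58.9
```

Emit:
drive_tool(
  increments=[
    [[0, 0, -0.5], [0, 0, 0], 0],
    [[0, 0, 0], [0, 0, 0], 0],
  ],
)

```text
clock: 9.68
eef_pos: [0.5206, 0.18, 0.0912]
tool_rot: [-0.214, 0.977, 0.0, -0.0]
ft_force: [0.2, -0.4, -0.8]
grip_width: 0.0226
grasp_force: 58.9
```

Emit:
drive_tool(
  increments=[
    [[0, 0, -0.5], [0, 0, 0], 0],
    [[0, 0, 0], [0, 0, 0], 0],
  ],
)

```text
clock: 9.85
eef_pos: [0.5206, 0.18, 0.0907]
tool_rot: [-0.214, 0.977, -0.0, -0.0]
ft_force: [-0.9, -0.2, -1.0]
grip_width: 0.0224
grasp_force: 58.9
```

Emit:
drive_tool(
  increments=[
    [[0, 0, -0.5], [0, 0, 0], 0],
    [[0, 0, 0], [0, 0, 0], 0],
  ],
)

```text
clock: 10.02
eef_pos: [0.5206, 0.18, 0.0902]
tool_rot: [-0.214, 0.977, -0.0, -0.0]
ft_force: [0.0, 1.0, -0.9]
grip_width: 0.023
grasp_force: 58.9
```

Emit:
drive_tool(
  increments=[
    [[0, 0, -0.5], [0, 0, 0], 0],
    [[0, 0, 0], [0, 0, 0], 0],
  ],
)

```text
clock: 10.18
eef_pos: [0.5206, 0.18, 0.0897]
tool_rot: [-0.214, 0.977, -0.0, -0.0]
ft_force: [0.6, -0.3, -0.7]
grip_width: 0.0228
grasp_force: 58.9
```

Emit:
drive_tool(
  increments=[
    [[0, 0, -0.5], [0, 0, 0], 0],
    [[0, 0, 0], [0, 0, 0], 0],
  ],
)

```text
clock: 10.35
eef_pos: [0.5206, 0.18, 0.0892]
tool_rot: [-0.214, 0.977, -0.0, -0.0]
ft_force: [-0.1, 0.3, -0.8]
grip_width: 0.0229
grasp_force: 58.9
```

Emit:
drive_tool(
  increments=[
    [[0, 0, -0.5], [0, 0, 0], 0],
    [[0, 0, 0], [0, 0, 0], 0],
  ],
)

```text
clock: 10.52
eef_pos: [0.5206, 0.18, 0.0887]
tool_rot: [-0.214, 0.977, -0.0, -0.0]
ft_force: [-0.3, 0.2, -0.9]
grip_width: 0.0227
grasp_force: 58.9
```

Emit:
drive_tool(
  increments=[
    [[0, 0, -0.5], [0, 0, 0], 0],
    [[0, 0, 0], [0, 0, 0], 0],
  ],
)

```text
clock: 10.68
eef_pos: [0.5207, 0.18, 0.0884]
tool_rot: [-0.214, 0.977, 0.0, 0.0]
ft_force: [-0.5, -0.4, -1.5]
grip_width: 0.0226
grasp_force: 58.9
```

Emit:
drive_tool(
  increments=[
    [[0, 0, -0.5], [0, 0, 0], 0],
    [[0, 0, 0], [0, 0, 0], 0],
  ],
)

```text
clock: 10.85
eef_pos: [0.5208, 0.1801, 0.0883]
tool_rot: [-0.214, 0.977, 0.0, 0.0]
ft_force: [-0.8, -0.6, 2.9]
grip_width: 0.023
grasp_force: 59.0
```

Emit:
drive_tool(
  increments=[
    [[0, 0, -0.5], [0, 0, 0], 0],
    [[0, 0, 0], [0, 0, 0], 0],
  ],
)

```text
clock: 11.02
eef_pos: [0.521, 0.1802, 0.0882]
tool_rot: [-0.214, 0.977, 0.0, 0.001]
ft_force: [-2.6, -1.0, 5.1]
grip_width: 0.0225
grasp_force: 59.3
```

Emit:
drive_tool(
  increments=[
    [[0, 0, -0.4], [0, 0, 0], 0],
    [[0, 0, 0], [0, 0, 0], 0],
    [[0, 0, 0], [0, 0, 0], 0],
  ],
)

```text
clock: 11.27
eef_pos: [0.521, 0.1802, 0.0881]
tool_rot: [-0.214, 0.977, 0.0, 0.001]
ft_force: [-0.8, -0.5, 7.1]
grip_width: 0.0227
grasp_force: 59.4
```

```bash
python3 - <<'E'
from h import *
for i in range(3):
    camera('wrist');o=get_obs();print(o['clock'],o['eef_pos'],o['ft_force'],o['ft_torque'])
E
```

```text
11.3167 [0.52104478 0.18021159 0.08813359] [-2.0344078  -0.46775385  7.37883458] [-0.10101962  0.46598163 -0.00073733]
11.3667 [0.52104448 0.18022124 0.08815321] [-1.024551   -0.53773476  7.14701531] [-0.12800924  0.48069127 -0.06652167]
11.4167 [0.52102737 0.18022623 0.08813424] [-2.90383516 -0.15417301  6.97906263] [-0.12772766  0.47969623  0.00381623]
```

Emit:
drive_tool(
  increments=[
    [[0, 0, 0], [0, 0, 0], 0],
    [[0, 0, 0], [0, 0, 0], 0],
    [[0, 0, 0], [0, 0, 0], 0],
    [[0, 0, 0], [0, 0, 0], 0],
    [[0, 0, 0], [0, 0, 0], 0],
    [[0, 0, 0], [0, 0, 0], 0],
  ],
)

```text
clock: 11.92
eef_pos: [0.521, 0.1802, 0.0882]
tool_rot: [-0.214, 0.977, 0.0, 0.001]
ft_force: [-1.8, -0.8, 5.8]
grip_width: 0.0229
grasp_force: 59.4
```

Emit:
drive_tool(
  increments=[
    [[0, 0, 0], [0, 0, 0], 0.29],
    [[0, 0, 0], [0, 0, 0], 0.31],
    [[0, 0, 0], [0, 0, 0], 0.33],
    [[0, 0, 0], [0, 0, 0], 0.35],
    [[0, 0, 0], [0, 0, 0], 0.37],
  ],
)

```text
clock: 12.33
eef_pos: [0.5209, 0.1802, 0.0872]
tool_rot: [-0.214, 0.977, 0.0, 0.0]
ft_force: [0.2, 0.8, 0.4]
grip_width: 0.0317
grasp_force: 0.1
```

Emit:
drive_tool(
  increments=[
    [[0, 0, 0], [0, 0, 0], 0.45],
    [[0, 0, 0], [0, 0, 0], 0.6],
    [[0, 0, 0], [0, 0, 0], 0.75],
    [[0, 0, 0], [0, 0, 0], 0.75],
    [[0, 0, 5], [0, 0, 0], 0.75],
    [[0, 0, 15], [0, 0, 0], 0.75],
    [[0, 0, 25], [0, 0, 0], 0.75],
    [[0, 0, 35], [0, 0, 0], 0.75],
  ],
)

```text
clock: 13.0
eef_pos: [0.5185, 0.1793, 0.1653]
tool_rot: [-0.214, 0.977, -0.0, -0.003]
ft_force: [0.2, 0.2, 0.2]
grip_width: 0.0642
grasp_force: 0.0
```

Emit:
drive_tool(
  increments=[
    [[0, 0, 30], [0, 0, 0], 1],
    [[0, 0, 0], [0, 0, 0], 1],
    [[0, 0, 0], [0, 0, 0], 1],
  ],
)

```text
clock: 13.25
eef_pos: [0.5223, 0.1806, 0.1997]
tool_rot: [-0.214, 0.977, 0.0, 0.003]
ft_force: [-0.6, -0.6, -0.5]
grip_width: 0.0853
grasp_force: 0.0
```

```bash
python3 - <<'E'
from h import *
c=camera('wrist');s=camera('side');t=camera('top');pickle.dump((c,s,t),open('end.pkl','wb'))
o=get_obs();print(o['clock'],o['eef_pos'],o['ft_force'])
for n,k in (('w',c),('s',s),('t',t)):
  for q in ('clamp','slip'):
    for r in silhouettes(q,k):
      ys,xs=np.nonzero(r['region']);print(n,q,round(r['conf'],2),[int(x) for x in r['bbox']],np.round(k['image'][r['region']].mean(0)))
# edges of slip/rail beyond the clamp in wrist view
im=cv2.GaussianBlur(c['image'],(3,3),0).astype(float)
for row in range(150,230,10):
    g=np.abs(np.diff(im[row,240:330],axis=0)).sum(1);print(row,[(240+i+1,int(g[i]),) for i in range(1,88) if g[i]>28 and g[i]>=g[i-1] and g[i]>g[i+1]])
m=(im[:,:,0]>100)&(im[:,:,1]<60)&(im[:,:,2]<60);m[:150]=0;m[:,:220]=0;m[:,340:]=0
for y in range(200,330,8):
    x=np.nonzero(m[y])[0]
    if len(x): print(y,x.min(),x.max(),len(x),end='; ')
E
```

```text
13.4 [0.51982652 0.1797374  0.1957932 ] [ 0.18602828 -1.27131981  0.85364863]
w clamp 0.81 [267, 182, 303, 236] [150.  58.  53.]
w clamp 0.56 [8, 266, 73, 317] [138. 105.  71.]
w clamp 0.3 [237, 117, 357, 290] [215. 186. 137.]
w slip 0.64 [291, 159, 298, 231] [230. 204. 104.]
s clamp 0.62 [265, 263, 287, 300] [124.  36.  32.]
s slip 0.5 [258, 288, 294, 303] [109.  83.  41.]
t clamp 0.7 [275, 99, 301, 129] [144. 114.  78.]
t clamp 0.59 [171, 204, 195, 223] [110.  42.  36.]
t clamp 0.53 [393, 188, 417, 207] [141. 143. 138.]
150 [(258, 50), (269, 79), (287, 40), (291, 142)]
160 [(259, 51), (269, 72), (285, 40), (295, 131)]
170 [(270, 119), (283, 39), (292, 139), (296, 35)]
180 [(264, 47), (267, 32), (270, 107), (281, 33), (291, 142), (296, 73), (299, 32), (302, 101)]
190 [(264, 70), (269, 55), (279, 32), (297, 47), (303, 105)]
200 [(264, 75), (288, 52), (302, 83), (307, 55)]
210 [(264, 81), (277, 77), (291, 71), (298, 60), (302, 70), (324, 83)]
220 [(265, 74), (277, 65), (291, 81), (302, 77), (324, 84)]
200 264 301 34; 208 265 301 23; 216 266 300 21; 224 266 299 20; 256 268 270 3; 264 270 270 1;
```

```bash
python3 - <<'E'
from workcell import job_done
print(job_done())
E
```

```text
the job is handed in; nothing more can be done
None
```

The job is handed in at about 13.8 s. The red clamp sits astride the rail at the middle of the slip, pressed home with a steady push of about 8 N. The last wrist image shows no gap left between slip and rail, and the gripper was clear of everything. No verdict came back, and I did not recheck the clamp's upright pose or seated height after letting go, or the positions of the tape, glue bottle and eraser.

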